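# Overhang a slotted plate for deburring

## Robot

A 6-joint arm with a two-finger parallel gripper is mounted at the origin on the work surface. World frame = base frame: x ahead of the robot, y to its left, z up, the work surface at z = 0. Lengths are in m, angles in rad, forces in N, time in s.
With the tool pointing down it reaches from about 0.375 to 0.925 m from the base axis. Payload 5.7 kg.
Tool frame: the origin (TCP) lies midway between the tips of the shut fingers; the grasp point (between the pads) lies 19 mm behind it; z points along the fingers, x is the direction in which the jaws open and shut, and the axes are right-handed (so a half turn about z gives the same grasp; the last joint's range is limited). The gripper opens to 88 mm and grips with 3 to 60 N. Pads are 20 mm wide; open, the fingers measure 115 mm over their backs; the gripper's body (75 mm by 178 mm) begins 61 mm behind the grasp point.
Start: joints at [-1.24, 0.359, 1.51, -0, 1.272, -0.115], TCP at [0.259, -0.541, 0.223] pointing down, gripper open.
Joint ranges: [-2.97, 2.97], [-1.01, 2.36], [0.21, 2.38], [-0.96, 4.11], [0.2, 2.71], [-2.98, 2.98]. Speed limits (rad/s): [2.39, 2.39, 3.14, 3.14, 3.14, 3.14].

## Interface

Orientations are given as a unit quaternion [w, x, y, z].
In Python, from cell import arm, eyes, spotter gives the robot as it stands.
- The arm moves only by the tool drive_tool, never from a script. Its arguments are lists of equal length, an entry for each row: "xyz": the shift along the tool's x, y, z in cm, a list of three; "rot": the turn, a rotation vector about the tool's x, y, z in degrees, a list of three. A call has 1 to 12 rows; each row is the pose to reach, as a shift and turn from the pose measured when the call began, along the tool's axes at that moment; what a row does not reach only later rows make up. A row lasts 1/8 s, in which the tool goes at most 62.5 mm and 10.7 degrees, less where a joint would pass 70% of its speed; a pose out of reach is approached as far as the arm can. A call with a gripper value outside its range is refused whole. "grip" is the opening, from 0 (shut) to 1 (fully open), set as the call begins (left out, the last holds). The fingers move at their own pace and stop on an object; "grip_force" is the grip in N (left out, the last holds). Time passes only in rows, so rows that repeat a pose let the fingers close. It gives the time, the measured TCP pose, the force and the opening at its end, in the units of the state.
- arm.state(): the state, without advancing time (a new reading comes with each control period).
- eyes.get_image(name): name is "scene" or "side" or "wrist"; returns the picture (480x640x3 uint8, red, green, blue); there is no depth.
- eyes.calibration(name): a dict with "fov_y" (degrees; the focal length in pixels is half the picture's height over the tangent of half this angle, whatever the lens; pixels are square), "cx", "cy" (the principal point, pixels), "rvec" (rotation vector, rad) and "tvec" (3), from world to camera coordinates, as OpenCV has them. Camera axes: x right, y down, z forward; pixel columns grow to the right and rows downward; lengths in m; the calibration is good to about 2 mm. The wrist camera is an equidistant fisheye: a pixel r from the principal point sees the ray r / f radians off the axis. A picture is of the moment at which its call begins: read the wrist's pose just before it. calibration takes no time and is no camera call; for the wrist camera it gives the pose at the moment of the call.
- arm.finish_job(): hands the job in, once; it reports no verdict.
Trained networks look in the newest picture that a camera, given by its name, has taken for a name from the list of things; names that differ only in an ending like _2 or _b are one class to them, and where a whole thing is asked for, a point or a joint stands for the part that bears it (a point fixed in the world has none). Each returns a list of dicts, best first, with "confidence" (0 to 1); they miss things now and then, are a little off and sometimes report something else, mostly with a low value. They report only what shows in the picture. A call takes as long as a camera call. They do not tell look-alikes from the thing itself.
- spotter.spot_in(thing, camera): "rect" ([left, top, right, bottom] as shares, 0 to 1, of the picture: columns of its width, rows of its height, round what is visible of it).
The state is a dict: "t": time; "joint_positions": joint angles; "dq": joint speeds; "joint_efforts": joint torques, N m; "eef_pos": TCP position; "eef_rot": TCP orientation; "force": force on the tool from outside, world axes, zero at the start; "ft_torque": the same for the moment, N m; "width": finger opening in m.
Only numpy, scipy, OpenCV 4.12 (cv2) and the standard library are available. Lean on these libraries where they do the work, as an engineer would, in place of code of your own. Each camera call takes 0.05 s, during which the arm holds its last target.

## Task

Push the slotted aluminium plate along the dark surface plate with the fingertips until its slotted end sticks out 40 mm beyond the surface plate's far edge, so that the scribed line lies right over the edge and the slots can be deburred. It should end up square to that edge and at rest. Only slide it, keeping it flat without lifting or tipping it, leave everything else where it is, and take the hand clear.

Things in the scene. Friction and masses are not known exactly. Their poses are not given: they have to be found in the camera images.
- surface_plate: Dark steel surface plate (a thick marking-out plate) 300 x 300 x 50 mm, fixed to the table; it does not move when pushed, but stands at a different place and angle each time. Origin: centre of its underside, on the table; its flat top is 50 mm above that. Its x axis points away from the robot towards its far edge, z up.
- far_edge (a point): The middle of the surface plate's far edge (the one farthest from the robot), at the height of its top surface. The edge runs along this point's y axis; its x axis points straight out over the edge, away from the robot.
- slotted_plate: Loose aluminium plate flat on the surface plate, 140 x 90 x 8 mm, 0.2 to 0.4 kg. Two open slots (9 mm wide, 30 mm deep) in its far end; dark line scribed across the top 40 mm from that end. Origin: centre of underside; x along its length to the slotted end; z up. Starts wholly on the surface plate, up to 0.2 rad out of square, in its left or right half, at least 70 mm bare behind it.
- slotted_end (a point): Middle of the slotted end's end face, at the underside of the slotted plate (70 mm from its origin along its x).
- plain_end (a point): Middle of the opposite, straight end face (nearest the robot), at the underside (70 mm from the origin along -x). All of this 90 mm wide, 8 mm tall face is flat and free to push on.
- plain_plate: Shorter aluminium plate without slots, 100 x 90 x 8 mm, loose, lying flat in the other half of the surface plate: leave alone. Origin: centre of its underside; x along its 100 mm length.
- socket: Steel wrench socket standing upright on the surface plate between the halves, near the robot's side, 26 dia x 38 mm tall, loose: leave alone. Origin: centre of its underside.
- filter_can: white oil filter can standing upright, 72 dia x 90 mm tall, loose: leave alone.
- screwdriver: screwdriver lying flat on the table, to the right of the surface plate, loose: leave alone.
- wrench: steel wrench lying flat on the table, far right of the surface plate, loose: leave alone.
- tape_roll: black roll of tape lying flat, 90 dia x 24 mm tall, loose: leave alone.
- grease_jar: grey jar with a black cap standing upright, 60 dia x 70 mm tall, loose: leave alone.
Mind the look-alikes: they are no part of the job. What is shaped like the slotted_plate but green or red is not meant.

How it is judged:
At the end, for the whole second after the job is handed in: The slotted end overhangs the far edge by 40 mm (within 7 mm), the plate is square to the edge (within 0.09 rad), lies flat on the surface plate and is at rest; no other thing is more than 15 mm from where it began (x of slotted_end in the frame of far_edge between 0.033 and 0.047 m and angle between the x axis of slotted_plate and the x axis of surface_plate, either way round below 0.09 rad and z of slotted_plate in the frame of surface_plate between 0.047 and 0.053 m and angle between slotted_plate's own z axis and vertical below 0.03 rad and linear speed of slotted_plate below 0.005 m/s and angular speed of slotted_plate below 0.05 rad/s and distance of each of plain_plate, socket, filter_can, screwdriver, wrench, tape_roll, grease_jar from where it was at the start of the episode below 0.015 m); the robot touches nothing.
It fails at once if the slotted plate was lifted off the surface plate (more than 5 mm) (z of slotted_plate in the frame of surface_plate above 0.055 m).
It fails at once if the slotted plate was tipped (more than 0.08 rad) or fell off (angle between slotted_plate's own z axis and vertical above 0.08 rad or z of slotted_plate in the frame of surface_plate below 0.04 m).
It fails at once if another thing was moved more than 15 mm or knocked over (distance of any of plain_plate, socket, filter_can, screwdriver, wrench, tape_roll, grease_jar from where it was at the start of the episode above 0.015 m or angle between any of socket, filter_can, grease_jar's own z axis and vertical above 0.3 rad).
It also fails if it takes over 42 s, if anything falls off the work surface, if the arm or the gripper's body presses on something with over 40 N, if the wrist force passes 120 N, or if a joint passes its speed limit or range.

## Working session

There is one attempt and no reset: what is moved stays moved. The work goes in short steps, Python scripts to look and compute and a tool call to move; the robot and the scene stay as the last step left them, time stands still between calls to the robot, and variables do not carry over. Pictures are saved under pics/ and viewed, and the job is handed in when it is done.

Besides the shell and the picture viewer there is one more tool, called after "Emit:" as name(argument=value, ...) on one line, values as JSON. drive_tool: Moves the arm, as the interface text tells. Its arguments: {"type":"object","properties":{"xyz":{"type":"array","items":{"type":"array","items":{"type":"number"}}},"rot":{"type":"array","items":{"type":"array","items":{"type":"number"}}},"grip":{"type":"number"},"grip_force":{"type":"number"}},"required":["xyz","rot"]}

```bash
ls; mkdir -p pics; python3 - <<'E'
from cell import arm, eyes, spotter
import cv2
for n in("scene","side","wrist"):
    im=eyes.get_image(n); cv2.imwrite(f"pics/{n}0.png",im[:,:,::-1])
    print(n,eyes.calibration(n))
for th in("slotted_plate","plain_plate","surface_plate","socket"):
    for c in("scene","side"):
        print(th,c,spotter.spot_in(th,c))
print(arm.state())
E
```

```text
pics
scene {'fov_y': 52.68090967671262, 'cx': 317.0600739105495, 'cy': 240.56640306399706, 'rvec': array([ 2.14986818,  0.50933171, -0.23843001]), 'tvec': array([-0.44660063, -0.08385789,  1.23976683])}
side {'fov_y': 57.030201872835704, 'cx': 319.7947612788185, 'cy': 247.4766161061915, 'rvec': array([ 0.88395806, -2.62025247,  0.91890597]), 'tvec': array([0.38517076, 0.24127466, 0.92467714])}
wrist {'fov_y': 65.70646984690485, 'cx': 322.7904639616682, 'cy': 246.38050307580278, 'rvec': array([-2.45176985,  1.54616154,  0.21786144]), 'tvec': array([-0.60008624, -0.0326643 ,  0.3900927 ])}
slotted_plate scene [{'rect': [0.1988, 0.5646, 0.2894, 0.6677], 'confidence': 0.92}, {'rect': [0.4517, 0.6775, 0.5669, 0.8248], 'confidence': 0.7}, {'rect': [0.5084, 0.4233, 0.6141, 0.5012], 'confidence': 0.57}]
slotted_plate side [{'rect': [0.4738, 0.3354, 0.5592, 0.4152], 'confidence': 0.73}, {'rect': [0.3645, 0.4856, 0.4798, 0.604], 'confidence': 0.58}, {'rect': [0.4891, 0.2767, 0.5692, 0.3165], 'confidence': 0.43}]
plain_plate scene [{'rect': [0.5061, 0.4977, 0.602, 0.5865], 'confidence': 0.79}]

[... 594 characters left out ...]
t': 0.55, 'joint_positions': array([-1.24009171e+00,  3.58759761e-01,  1.51038752e+00,  3.43510298e-05,
        1.27246339e+00, -1.15124866e-01]), 'dq': array([ 1.41692566e-03, -1.20901763e-03, -5.37379785e-04, -4.62954024e-04,
       -3.11947853e-04, -4.77273504e-05]), 'joint_efforts': array([-9.60582256e-04, -5.14972687e+01, -2.70948350e+01,  6.74366090e-02,
        2.56039272e-02, -4.31944102e-05]), 'eef_pos': array([ 0.25871261, -0.54134974,  0.22265152]), 'eef_rot': array([-1.84379989e-05,  8.45930647e-01, -5.33292921e-01,  3.27343048e-06]), 'force': array([-0.18798414, -0.202559  , -0.07075966]), 'ft_torque': array([-0.03101089,  0.03540184, -0.00727449]), 'width': 0.08801099620379244}
```

View pics/scene0.png

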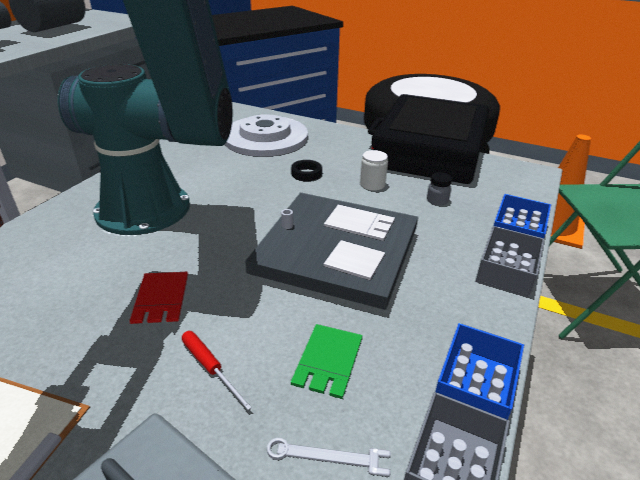

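View pics/side0.png

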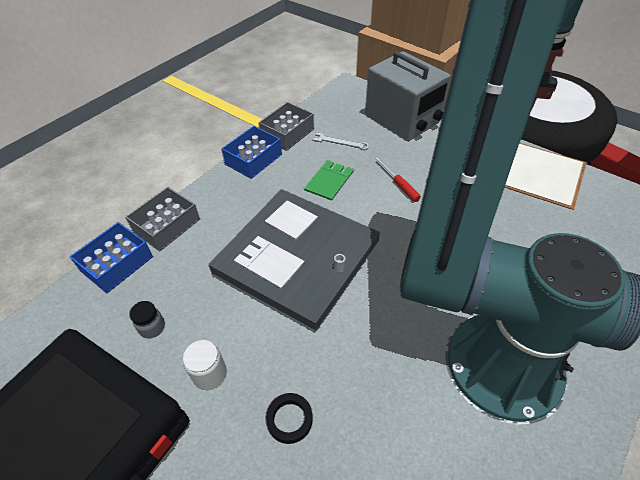

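The candidates are the silver slotted plate at scene (359,221) / side (268,262), the red look-alike at (160,297), the green look-alike at (327,360), and the plain plate without slots at (354,259). I choose the silver one with slots and will check it in a rectified close crop.

```bash
cat > h.py <<'E'
import numpy as np, cv2
def K(c,h=480):
    f=h/2/np.tan(np.radians(c['fov_y'])/2); return np.array([[f,0,c['cx']],[0,f,c['cy']],[0,0,1]])
def H(c,z):
    R=cv2.Rodrigues(np.array(c['rvec']))[0]; t=np.array(c['tvec'])
    return K(c)@np.column_stack([R[:,0],R[:,1],R[:,2]*z+t])
S=1000. # px per m ; raster: col=(x-x0)*S ; row=(y1-y)*S  
def rect(im,c,z,x0,x1,y0,y1,S=1000.):
    A=np.array([[1/S,0,x0],[0,-1/S,y1],[0,0,1]])
    return cv2.warpPerspective(im,H(c,z)@A,(int((x1-x0)*S),int((y1-y0)*S)),flags=cv2.INTER_CUBIC|cv2.WARP_INVERSE_MAP)
def pt(c,uv,z):
    q=np.linalg.solve(H(c,z),[uv[0],uv[1],1]); return q[:2]/q[2]
def proj(c,p):
    return cv2.projectPoints(np.array(p,float).reshape(-1,3),np.array(c['rvec']),np.array(c['tvec']),K(c),None)[0].reshape(-1,2)
E
python3 - <<'E'
from h import *
from cell import eyes
for n,uvs in(("scene",[(297,194),(418,213),(248,268),(387,303),(287,222)]),("side",[(286,191),(379,233),(210,268),(316,328)])):
    c=eyes.calibration(n); print(n,[pt(c,u,.05).round(3) for u in uvs])
a=[]
for n in("scene","side"):
    c=eyes.calibration(n); im=cv2.imread(f"pics/{n}0.png")
    a.append(rect(im,c,.058,.3,.8,-.25,.25,800.))
cv2.imwrite("pics/r0.png",np.hstack(a))
E
```

```text
scene [array([0.357, 0.17 ]), array([0.652, 0.225]), array([ 0.408, -0.132]), array([ 0.691, -0.101]), array([0.396, 0.049])]
side [array([ 0.663, -0.083]), array([ 0.383, -0.107]), array([0.639, 0.219]), array([0.346, 0.194])]
```

View pics/r0.png

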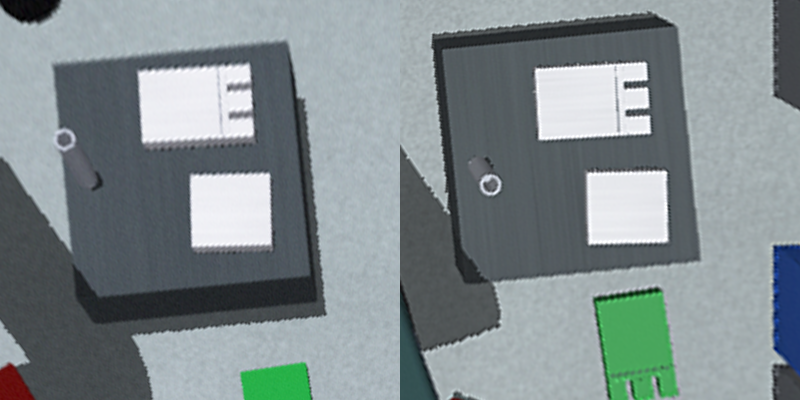

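The crop shows the silver plate with its slots and scribed line at the upper left of the rectified view, and the plain plate below it. Next I measure accurately.

```bash
cat >> h.py <<'E'
def resid_fit(ims,cams,L,W,z,init,inside_bright,skip=0,edges="fblr",swap=False):
    """fit rectangle LxW at height z to gradient along edges; returns x,y,th"""
    from scipy.optimize import minimize
    gs=[cv2.GaussianBlur(cv2.cvtColor(i,cv2.COLOR_BGR2GRAY).astype(np.float32),(0,0),.7) for i in ims]
    s=np.linspace(-.42,.42,60); P=[];N=[]
    if "f" in edges: P+= [(L/2,W*a) for a in s];N+=[(1,0)]*60
    if "b" in edges: P+= [(-L/2,W*a) for a in s];N+=[(-1,0)]*60
    if "l" in edges: P+= [(L*a,W/2) for a in s];N+=[(0,1)]*60
    if "r" in edges: P+= [(L*a,-W/2) for a in s];N+=[(0,-1)]*60
    P=np.array(P);N=np.array(N);d=.002
    def sample(g,c,p):
        uv=proj(c,np.column_stack([p,np.full(len(p),z)])).astype(np.float32)
        return cv2.remap(g,uv[:,:1],uv[:,1:],cv2.INTER_LINEAR).ravel()
    def cost(v,d=d):
        R=np.array([[np.cos(v[2]),-np.sin(v[2])],[np.sin(v[2]),np.cos(v[2])]])
        t=0
        for g,c in zip(gs,cams):
            q=sample(g,c,(P-N*d)@R.T+v[:2])-sample(g,c,(P+N*d)@R.T+v[:2])
            t-=(inside_bright*q).mean() if inside_bright else np.abs(q).mean()
        return t
    v=np.array(init,float)
    for dd,sc in((.006,.008),(.003,.003),(.002,.0015)):
        sim=[v]+[v+np.eye(3)[i]*[sc,sc,sc*6] for i in range(3)]
        v=minimize(cost,v,args=(dd,),method="Nelder-Mead",options=dict(initial_simplex=sim,xatol=1e-5,fatol=1e-4)).x
    return v,cost(v)
E
cat > m.py <<'E'
from h import *
def measure(tag,init_s,which=("scene","side"),save=True):
    from cell import eyes
    for w in [which,("scene",),("side",)]:
        cs=[eyes.calibration(n) for n in w]; ims=[cv2.imread(f"pics/{n}{tag}.png") for n in w]
        p,e=resid_fit(ims,cs,.3,.3,.05,(.522,.048,.09),-1 )
        q,e2=resid_fit(ims,cs,.14,.09,.058,init_s,1)
        u,e3=resid_fit(ims,cs,.1,.09,.058,(.587,-.01,0.02),1)
        c,s=np.cos(p[2]),np.sin(p[2]); fe=p[:2]+.15*np.array([c,s])
        se=q[:2]+.07*np.array([np.cos(q[2]),np.sin(q[2])]); dd=se-fe
        print(w,"plate",p.round(4),round(e,1),"slot",q.round(4),round(e2,1),"plain",u.round(4),"| end in far_edge",(c*dd[0]+s*dd[1]).round(4),(-s*dd[0]+c*dd[1]).round(4),"ang",(q[2]-p[2]).round(3))
E
python3 -c "
from m import *
measure('0',(.545,.122,.03))
from cell import eyes
im=cv2.imread('pics/side0.png');cs=eyes.calibration('side')
"
```

```text
('scene', 'side') plate [0.5231 0.0719 0.103 ] -31.9 slot [0.5423 0.1236 0.0586] -134.5 plain [ 0.5868 -0.01    0.024 ] | end in far_edge -0.0557 0.0463 ang -0.044
('scene',) plate [0.5314 0.0492 0.1566] -16.3 slot [0.5444 0.1212 0.0585] -74.5 plain [ 0.5879 -0.012   0.0265] | end in far_edge -0.0562 0.0622 ang -0.098
('side',) plate [0.5057 0.0702 0.1023] -35.4 slot [0.5403 0.124  0.0588] -92.0 plain [ 0.5836 -0.0088  0.0261] | end in far_edge -0.0401 0.047 ang -0.044
```

```bash
sed -i 's/(.522,.048,.09),-1 )/(.508,.056,.085),0)/' m.py
python3 -c "
from m import *
measure('0',(.545,.122,.03))
from cell import eyes
a=[]
for n in('scene','side'):
    im=cv2.imread(f'pics/{n}0.png');c=eyes.calibration(n)
    p,e=resid_fit([cv2.imread(f'pics/{m}0.png') for m in('scene','side')],[eyes.calibration(m) for m in('scene','side')],.3,.3,.05,(.508,.056,.085),0)
    R=cv2.Rodrigues(np.array([0,0,p[2]]))[0]
    x,y=(200,170) if n=='scene' else (190,170)
    big=cv2.resize(im[y:y+150,x:x+240],None,fx=2.5,fy=2.5)
    for h in(.05,):
        P=(np.array([[.15,.15,0],[.15,-.15,0],[-.15,-.15,0],[-.15,.15,0]])@R.T+[p[0],p[1],h])
        uv=((proj(c,P)-[x,y]+.5)*2.5).astype(int); cv2.polylines(big,[uv],1,(0,255,0),1)
    a.append(big)
cv2.imwrite('pics/ov.png',np.vstack(a))
"
```

```text
('scene', 'side') plate [0.5193 0.0509 0.0994] -58.6 slot [0.5423 0.1236 0.0586] -134.5 plain [ 0.5868 -0.01    0.024 ] | end in far_edge -0.05 0.0672 ang -0.041
('scene',) plate [0.536  0.0496 0.0984] -30.6 slot [0.5444 0.1212 0.0585] -74.5 plain [ 0.5879 -0.012   0.0265] | end in far_edge -0.0647 0.0677 ang -0.04
('side',) plate [0.518  0.0517 0.0992] -39.0 slot [0.5403 0.124  0.0588] -92.0 plain [ 0.5836 -0.0088  0.0261] | end in far_edge -0.0507 0.0669 ang -0.04
```

View pics/ov.png

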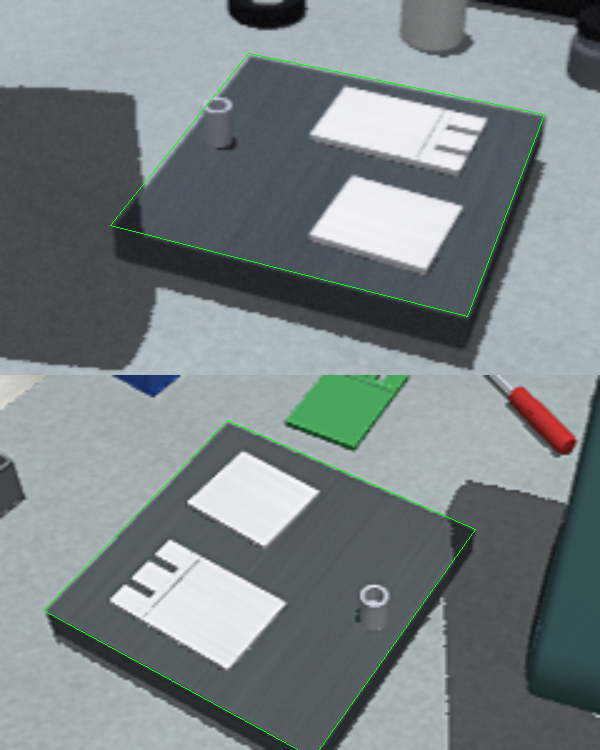

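```bash
cat > g.py <<'E'
import sys,numpy as np
from scipy.spatial.transform import Rotation as Ro
from cell import arm
def rel(targets):
    s=arm.state(); w,x,y,z=s['eef_rot']; R=Ro.from_quat([x,y,z,w]); print('t',round(s['t'],2),'pos',s['eef_pos'].round(4),'F',s['force'].round(1),'w',s['width'].round(3),'q',s['joint_positions'].round(2))
    for p,th in targets:
        T=Ro.from_matrix(np.array([[np.sin(th),-np.cos(th),0],[-np.cos(th),-np.sin(th),0],[0,0,-1]]).T.T)
        T=Ro.from_matrix(np.column_stack([[np.sin(th),-np.cos(th),0],[-np.cos(th),-np.sin(th),0],[0,0,-1]]))
        print(p,'xyz cm',(R.inv().apply(np.array(p)-s['eef_pos'])*100).round(2),'rot deg',np.degrees((R.inv()*T).as_rotvec()).round(2))
E
python3 -c "
from g import *
rel([((.45,-.2,.2),.0994),((.4425,.1165,.12),.0994)])
from h import *
from cell import eyes
print(pt(eyes.calibration('scene'),(288,228),.05),pt(eyes.calibration('side'),(339,270),.05))
"
```

```text
Traceback (most recent call last):
  File "g.py", line 5, in rel
    s=arm.state(); w,x,y,z=s['eef_rot']; R=Ro.from_quat([x,y,z,w]); print('t',round(s['t'],2),'pos',s['eef_pos'].round(4),'F',s['force'].round(1),'w',s['width'].round(3),'q',s['joint_positions'].round(2))
                                                                                                                                                      ^^^^^^^^^^^^^^^^
AttributeError: 'float' object has no attribute 'round'
```

```bash
sed -i "s/s\['width'\].round(3)/round(s['width'],3)/" g.py
sed -i "/T.T)/d;/\.T\.T)/d" g.py
python3 -c "
from g import *
rel([((.45,-.2,.2),.0994),((.4425,.1165,.12),.0994)])
from h import *
from cell import eyes
print(pt(eyes.calibration('scene'),(288,228),.05),pt(eyes.calibration('side'),(339,270),.05))
"
```

```text
t 0.55 pos [ 0.2587 -0.5413  0.2227] F [-0.2 -0.2 -0.1] w 0.088 q [-1.24  0.36  1.51  0.    1.27 -0.12]
(0.45, -0.2, 0.2) xyz cm [-22.55 -31.98   2.27] rot deg [-0.    0.   19.85]
(0.4425, 0.1165, 0.12) xyz cm [-51.43 -44.95  10.27] rot deg [-0.    0.   19.85]
[0.41009609 0.0287183 ] [0.39572363 0.04349871]
```

Emit:
drive_tool(xyz=[[-4.5, -6.4, 0.4], [-9, -12.8, 0.9], [-13.5, -19.2, 1.4], [-18, -25.6, 1.8], [-22.5, -32, 2.3], [-27, -34, 2.3], [-32, -36.3, 2.3], [-37, -38.5, 2.3], [-42, -40.8, 3], [-47, -43, 5], [-51.4, -45, 7], [-51.4, -45, 9]], rot=[[0, 0, 4], [0, 0, 8], [0, 0, 12], [0, 0, 16], [0, 0, 19.8], [0, 0, 19.8], [0, 0, 19.8], [0, 0, 19.8], [0, 0, 19.8], [0, 0, 19.8], [0, 0, 19.8], [0, 0, 19.8]], grip=0.5)

```text
t: 2.05
eef_pos: [0.4435, 0.1195, 0.1328]
eef_rot: [-0.001, 0.743, -0.67, 0.001]
force: [1.2, -0.2, -0.1]
width: 0.0436
```

```bash
python3 -c "
from g import *
import cv2
from cell import eyes
rel([((.4425,.1165,.0545),.0994)])
for n in('wrist','side'): cv2.imwrite(f'pics/{n}1.png',eyes.get_image(n)[:,:,::-1])
a=[cv2.resize(cv2.imread(f'pics/{n}1.png'),(400,300)) for n in('wrist','side')]
cv2.imwrite('pics/v1.png',cv2.hconcat(a))
"
```

```text
t 2.05 pos [0.4435 0.1195 0.1328] F [ 1.2 -0.2 -0.1] w 0.044 q [0.11 0.27 1.91 0.   0.96 1.58]
(0.4425, 0.1165, 0.0545) xyz cm [0.29 0.15 7.83] rot deg [-0.14  0.04  0.23]
```

View pics/v1.png

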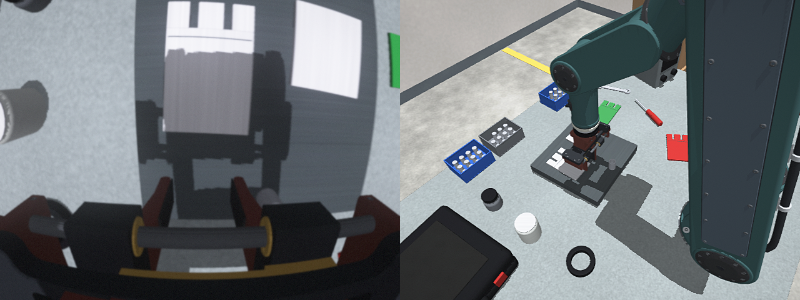

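The wrist view shows both fingertips behind the plain end (halved-picture pixels (190,190) and (240,190), plate end at row 132) and laterally centred on it. I descend now.

Emit:
drive_tool(xyz=[[0.3, 0.1, 2.5], [0.3, 0.1, 5], [0.3, 0.1, 7], [0.3, 0.1, 7.6], [0.3, 0.1, 7.8], [0.3, 0.1, 7.8]], rot=[[-0.1, 0, 0.2], [-0.1, 0, 0.2], [-0.1, 0, 0.2], [-0.1, 0, 0.2], [-0.1, 0, 0.2], [-0.1, 0, 0.2]])

```text
t: 2.9
eef_pos: [0.4406, 0.1149, 0.0535]
eef_rot: [0.002, 0.742, -0.671, -0.002]
force: [0.3, -0.4, -0.5]
width: 0.0439
```

```bash
python3 -c "
from g import *
import cv2
from cell import eyes
rel([((.4425,.1165,.0545),.0994)])
for n in('wrist','scene'): cv2.imwrite(f'pics/{n}2.png',eyes.get_image(n)[:,:,::-1])
a=[cv2.imread('pics/wrist2.png')[:,120:520],cv2.resize(cv2.imread('pics/scene2.png')[160:320,220:440],(400,291))]
a[1]=cv2.copyMakeBorder(a[1],0,480-291,0,0,0)
cv2.imwrite('pics/v2.png',cv2.hconcat(a))
"
```

```text
t 2.9 pos [0.4406 0.1149 0.0535] F [ 0.3 -0.4 -0.5] w 0.044 q [0.1  0.4  1.99 0.   0.75 1.57]
(0.4425, 0.1165, 0.0545) xyz cm [-0.14 -0.2  -0.1 ] rot deg [0.27 0.02 0.02]
```

View pics/v2.png

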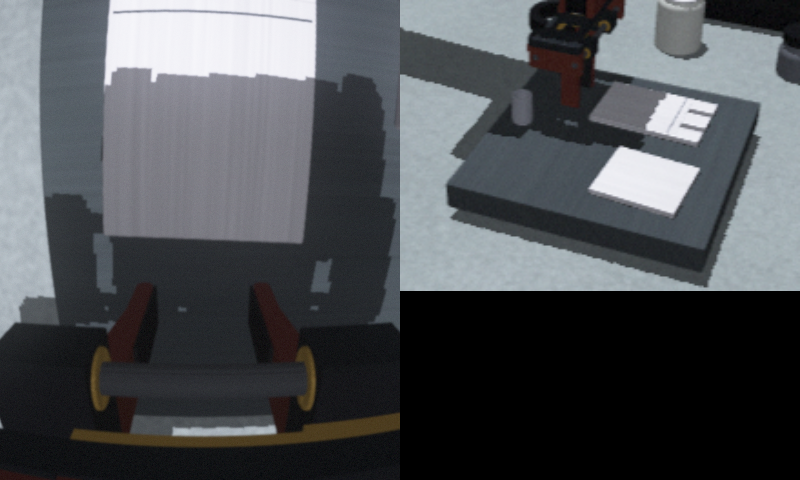

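Emit:
drive_tool(xyz=[[0, -1, 0], [0, -1.7, -0.05], [0, -2.2, -0.05], [0, -2.7, -0.05], [0, -3.3, -0.05], [0, -4, -0.05], [0, -4.7, -0.05], [0, -5.4, -0.05], [0, -6.1, -0.1], [0, -6.8, -0.1], [0, -7.4, -0.1], [0, -8, -0.1]], rot=[[0.2, 0, 0], [0.2, 0, 0], [0.2, 0, 0], [0.2, 0, 0], [0.2, 0, 0], [0.2, 0, 0], [0.2, 0, 0], [0.2, 0, 0], [0.2, 0, 0], [0.2, 0, 0], [0.2, 0, 0], [0.2, 0, 0]])

```text
t: 4.5
eef_pos: [0.5193, 0.123, 0.0541]
eef_rot: [0.001, 0.742, -0.671, -0.001]
force: [-5.3, -0.5, 4.2]
width: 0.0444
```

```bash
python3 -c "
from g import *
import cv2
from cell import eyes
rel([((.5519,.126,.054),.0994)])
for n in('wrist','scene','side'): cv2.imwrite(f'pics/{n}3.png',eyes.get_image(n)[:,:,::-1])
a=[cv2.imread('pics/wrist3.png')[:,120:520],cv2.resize(cv2.imread('pics/scene3.png')[160:320,240:460],(400,291))]
a[1]=cv2.copyMakeBorder(a[1],0,480-291,0,0,0)
cv2.imwrite('pics/v3.png',cv2.hconcat(a))
"
```

```text
t 4.5 pos [0.5193 0.123  0.0541] F [-5.3 -0.5  4.2] w 0.044 q [0.1  0.48 1.82 0.   0.84 1.57]
(0.5519, 0.126, 0.054) xyz cm [ 0.03 -3.27  0.  ] rot deg [0.19 0.02 0.04]
```

View pics/v3.png

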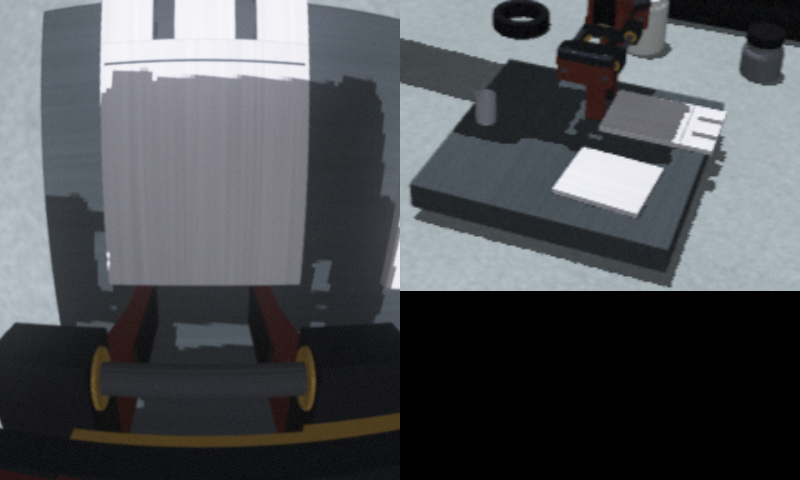

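```bash
cat > m2.py <<'E'
from h import *
from cell import eyes
def meas(tag,init,ed="fblr"):
    for w in [("scene","side"),("scene",),("side",)]:
        cs=[eyes.calibration(n) for n in w]; ims=[cv2.imread(f"pics/{n}{tag}.png") for n in w]
        im0=[cv2.imread(f"pics/{n}0.png") for n in w]
        p=np.array([.5193,.0509,.0994])
        q,e2=resid_fit(ims,cs,.14,.09,.058,init,1,edges=ed)
        c,s=np.cos(p[2]),np.sin(p[2]); fe=p[:2]+.15*np.array([c,s])
        se=q[:2]+.07*np.array([np.cos(q[2]),np.sin(q[2])]); dd=se-fe
        print(w,q.round(4),round(e2,1),"end",(c*dd[0]+s*dd[1]).round(4),(-s*dd[0]+c*dd[1]).round(4),"ang",(q[2]-p[2]).round(3))
        if len(w)==2: q2=q
    out=[]
    for n in("scene","side"):
        c=eyes.calibration(n); im=cv2.imread(f"pics/{n}{tag}.png")
        ctr=proj(c,[[.64,.13,.05]])[0].astype(int); x,y=ctr-[60,50]
        b=cv2.resize(im[y:y+100,x:x+120],None,fx=5,fy=5,interpolation=cv2.INTER_CUBIC)[:, :]
        def line(P,col):
            cv2.polylines(b,[((proj(c,P)-[x,y]+.5)*5).astype(int)],0,col,1)
        p=np.array([.5193,.0509,.0994]);R=cv2.Rodrigues(np.array([0,0,p[2]]))[0]
        line(np.array([[.15,.15,.05],[.15,-.15,.05]])@R.T+[p[0],p[1],0],(0,255,0))
        R=cv2.Rodrigues(np.array([0,0,q2[2]]))[0]
        line(np.array([[.07,.045,.058],[.07,-.045,.058],[-.07,-.045,.058],[-.07,.045,.058],[.07,.045,.058]])@R.T+[q2[0],q2[1],0],(0,0,255))
        line(np.array([[.03,.045,.058],[.03,-.045,.058]])@R.T+[q2[0],q2[1],0],(255,0,0))
        out.append(cv2.resize(b,(400,333)))
    cv2.imwrite(f"pics/m{tag}.png",cv2.hconcat(out))
E
python3 -c "
from m2 import *
meas('3',(.598,.131,.0994)); meas('3',(.598,.131,.0994),'flr')"
```

```text
('scene', 'side') [0.6019 0.1332 0.0812] -55.3 end 0.0103 0.0724 ang -0.018
('scene',) [0.602  0.1287 0.1116] -38.4 end 0.01 0.07 ang 0.012
('side',) [0.6081 0.1342 0.0785] -24.8 end 0.0166 0.0726 ang -0.021
('scene', 'side') [0.6013 0.1332 0.0801] -58.6 end 0.0097 0.0724 ang -0.019
('scene',) [0.602  0.1287 0.1149] -35.4 end 0.01 0.0703 ang 0.016
('side',) [0.5992 0.1335 0.0801] -33.2 end 0.0077 0.0729 ang -0.019
```

View pics/m3.png

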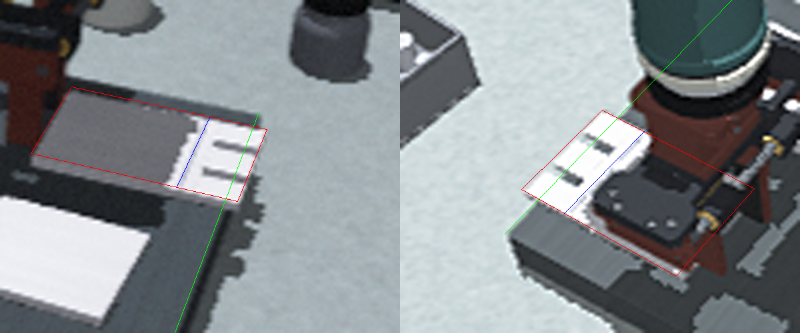

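Emit:
drive_tool(xyz=[[0, -0.3, 0], [0, -0.7, 0], [0, -1.1, 0], [0, -1.5, 0], [0, -1.9, 0], [0, -2.3, 0], [0, -2.6, 0], [0, -2.6, 0], [0, -1.6, 0], [0, 0, 0]], rot=[[0.2, 0, 0], [0.2, 0, 0], [0.2, 0, 0], [0.2, 0, 0], [0.2, 0, 0], [0.2, 0, 0], [0.2, 0, 0], [0.2, 0, 0], [0.2, 0, 0], [0.2, 0, 0]])

```text
t: 5.9
eef_pos: [0.5208, 0.1232, 0.0544]
eef_rot: [-0.002, 0.742, -0.671, 0.001]
force: [-0.1, 0.3, 0.2]
width: 0.044
```

Emit:
drive_tool(xyz=[[0, 1, -3], [0, 2, -8], [0, 3, -13], [0, 5, -15], [3, 6, -16], [9, 6, -16], [15, 6, -16], [21, 6, -16], [26, 5, -16], [28, 4, -16], [28, 4, -16]], rot=[[0, 0, 0], [0, 0, 0], [0, 0, 0], [0, 0, 0], [0, 0, 0], [0, 0, 0], [0, 0, 0], [0, 0, 0], [0, 0, 0], [0, 0, 0], [0, 0, 0]])

```text
t: 7.28
eef_pos: [0.5082, -0.1598, 0.2138]
eef_rot: [-0.002, 0.741, -0.671, 0.001]
force: [-0.1, -0.6, -0.2]
width: 0.044
```

```bash
python3 -c "
from g import *
from m2 import *
rel([])
for n in('scene','side'): cv2.imwrite(f'pics/{n}4.png',eyes.get_image(n)[:,:,::-1])
meas('4',(.625,.134,.0994),'flr')
meas('4',(.625,.134,.0994))
"
```

```text
t 7.28 pos [ 0.5082 -0.1598  0.2138] F [-0.1 -0.6 -0.2] w 0.044 q [-0.44  0.27  1.67  0.    1.2   1.03]
('scene', 'side') [0.6275 0.1344 0.0916] -96.1 end 0.036 0.0718 ang -0.008
('scene',) [0.6287 0.132  0.0971] -47.0 end 0.0369 0.0697 ang -0.002
('side',) [0.6256 0.135  0.0969] -63.3 end 0.0341 0.073 ang -0.002
('scene', 'side') [0.6275 0.1345 0.0952] -105.2 end 0.036 0.0722 ang -0.004
('scene',) [0.6292 0.132  0.0977] -58.5 end 0.0374 0.0697 ang -0.002
('side',) [0.6251 0.1349 0.0947] -68.9 end 0.0336 0.0728 ang -0.005
```

View pics/m4.png

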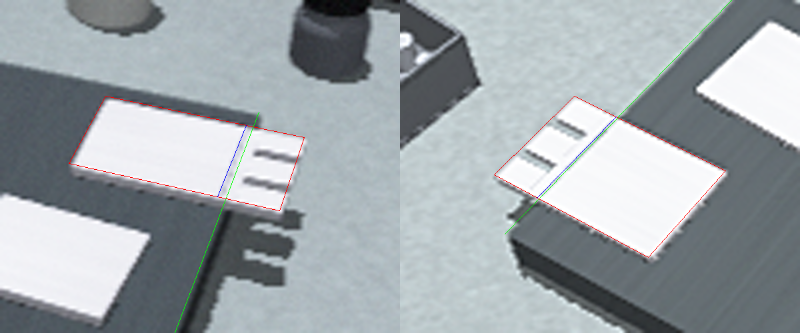

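```bash
python3 -c "
from m2 import *
for tag in('0','4'):
  for w in [('scene','side'),('scene',),('side',)]:
    cs=[eyes.calibration(n) for n in w]; ims=[cv2.imread(f'pics/{n}{tag}.png') for n in w]
    for ed in ('fblr','flr','fl') if tag=='0' else ('blr','flr'):
        p,e=resid_fit(ims,cs,.3,.3,.05,(.5193,.0509,.0994),0,edges=ed)
        c,s=np.cos(.0994),np.sin(.0994); fe=p[:2]+.15*np.array([np.cos(p[2]),np.sin(p[2])])-[.5193+.15*c,.0509+.15*s]
        print(tag,w,ed,p.round(4),round(e,1),'edge shift x',(fe@[c,s]).round(4))
out=[]
for n in('scene','side'):
    c=eyes.calibration(n); im=cv2.imread(f'pics/{n}4.png')
    x,y=proj(c,[[.66,.1,.05]])[0].astype(int)-[50,40]
    out.append(cv2.resize(im[y:y+80,x:x+80],(400,400),interpolation=cv2.INTER_NEAREST))
cv2.imwrite('pics/z4.png',cv2.hconcat(out))
"
```

```text
0 ('scene', 'side') fblr [0.5194 0.0509 0.099 ] -58.7 edge shift x 0.0001
0 ('scene', 'side') flr [0.5187 0.0508 0.1014] -60.4 edge shift x -0.0006
0 ('scene', 'side') fl [0.519  0.0503 0.1028] -62.9 edge shift x -0.0004
0 ('scene',) fblr [0.536  0.0497 0.0984] -30.6 edge shift x 0.0165
0 ('scene',) flr [0.536  0.0497 0.0986] -39.1 edge shift x 0.0165
0 ('scene',) fl [0.5361 0.0491 0.0983] -46.3 edge shift x 0.0166
0 ('side',) fblr [0.5179 0.0516 0.0988] -39.0 edge shift x -0.0013
0 ('side',) flr [0.5171 0.0515 0.0991] -42.5 edge shift x -0.0021
0 ('side',) fl [0.5172 0.0509 0.0993] -42.1 edge shift x -0.0021
4 ('scene', 'side') blr [0.5206 0.0511 0.0999] -42.1 edge shift x 0.0013
4 ('scene', 'side') flr [0.5179 0.0508 0.0983] -52.9 edge shift x -0.0014
4 ('scene',) blr [0.5235 0.0483 0.1008] -21.0 edge shift x 0.004
4 ('scene',) flr [0.5203 0.0477 0.1069] -24.8 edge shift x 0.0007
4 ('side',) blr [0.509  0.0506 0.0997] -38.3 edge shift x -0.0103
4 ('side',) flr [0.5171 0.0514 0.0982] -38.3 edge shift x -0.0021
```

View pics/z4.png

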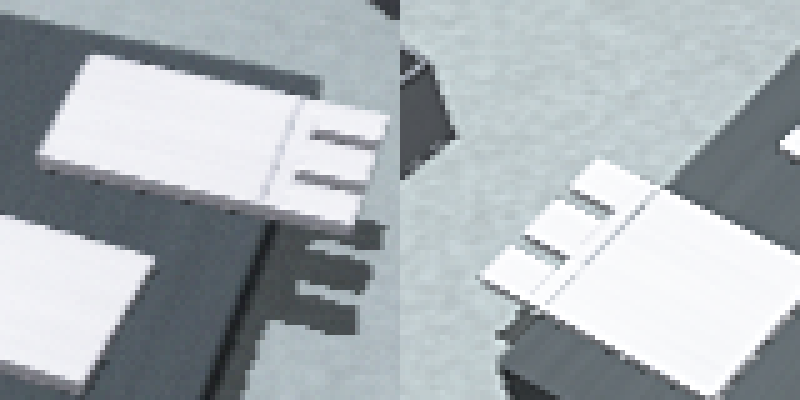

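Both cameras give about 36 mm overhang and squareness within 0.01 rad, so the end needs about 4 mm more.

```bash
python3 -c "
from g import *
rel([((.5122,.1225,.2),.0994),((.5122,.1225,.0545),.0994)])"
```

```text
t 7.38 pos [ 0.5072 -0.1579  0.2137] F [0.2 0.3 0.6] w 0.044 q [-0.43  0.27  1.67  0.    1.2   1.03]
(0.5122, 0.1225, 0.2) xyz cm [-27.85  -3.31   1.43] rot deg [-0.2   0.11  0.07]
(0.5122, 0.1225, 0.0545) xyz cm [-27.82  -3.26  15.98] rot deg [-0.2   0.11  0.07]
```

Emit:
drive_tool(xyz=[[-5, -0.5, 0.5], [-11, -1, 1], [-17, -2, 1.4], [-23, -3, 1.4], [-27.8, -3.3, 1.4], [-27.8, -3.3, 3], [-27.8, -3.3, 6], [-27.8, -3.3, 9], [-27.8, -3.3, 12], [-27.8, -3.3, 13.5], [-27.8, -3.3, 14], [-27.8, -3.3, 14]], rot=[[-0.2, 0.1, 0], [-0.2, 0.1, 0], [-0.2, 0.1, 0], [-0.2, 0.1, 0], [-0.2, 0.1, 0], [-0.2, 0.1, 0], [-0.2, 0.1, 0], [-0.2, 0.1, 0], [-0.2, 0.1, 0], [-0.2, 0.1, 0], [-0.2, 0.1, 0], [-0.2, 0.1, 0]])

```text
t: 8.88
eef_pos: [0.5127, 0.1223, 0.0746]
eef_rot: [-0.0, 0.742, -0.671, 0.0]
force: [-0.0, -0.2, -0.4]
width: 0.0437
```

```bash
python3 -c "
from g import *
rel([((.5122,.1225,.0545),.0994),((.5491,.1262,.0545),.0994)])"
```

```text
t 8.88 pos [0.5127 0.1223 0.0746] F [-0.  -0.2 -0.4] w 0.044 q [0.1  0.44 1.82 0.   0.88 1.57]
(0.5122, 0.1225, 0.0545) xyz cm [-0.02  0.05  2.01] rot deg [-0.01  0.01  0.08]
(0.5491, 0.1262, 0.0545) xyz cm [-0.02 -3.66  2.01] rot deg [-0.01  0.01  0.08]
```

Emit:
drive_tool(xyz=[[0, 0, 1], [0, 0, 2], [0, 0, 2], [0, -1, 2], [0, -2, 2], [0, -2.6, 2], [0, -3.0, 2], [0, -3.3, 2], [0, -3.5, 2], [0, -3.7, 2], [0, -3.7, 2], [0, -3.7, 2]], rot=[[0, 0, 0], [0, 0, 0], [0, 0, 0], [0, 0, 0], [0, 0, 0], [0, 0, 0], [0, 0, 0], [0, 0, 0], [0, 0, 0], [0, 0, 0], [0, 0, 0], [0, 0, 0]])

```text
t: 10.38
eef_pos: [0.5483, 0.1259, 0.0544]
eef_rot: [0.001, 0.742, -0.671, -0.001]
force: [-4.0, -0.4, 2.5]
width: 0.0436
```

Emit:
drive_tool(xyz=[[0, 1, 0], [0, 2.5, 0], [0, 4, -3], [0, 5, -8], [0, 6, -13], [0, 7, -15], [5, 8, -16], [11, 8, -16], [17, 8, -16], [23, 8, -16], [28, 8, -16], [28, 8, -16]], rot=[[0, 0, 0], [0, 0, 0], [0, 0, 0], [0, 0, 0], [0, 0, 0], [0, 0, 0], [0, 0, 0], [0, 0, 0], [0, 0, 0], [0, 0, 0], [0, 0, 0], [0, 0, 0]])

```text
t: 11.88
eef_pos: [0.4971, -0.1638, 0.2145]
eef_rot: [0.001, 0.74, -0.672, 0.0]
force: [0.1, 0.5, -0.2]
width: 0.044
```

```bash
python3 -c "
from g import *
from m2 import *
rel([])
for n in('scene','side'): cv2.imwrite(f'pics/{n}5.png',eyes.get_image(n)[:,:,::-1])
meas('5',(.6315,.1345,.0994))
a=[cv2.resize(cv2.imread(f'pics/{n}5.png'),(400,300)) for n in('scene','side')]
cv2.imwrite('pics/v5.png',cv2.vconcat([cv2.hconcat(a),cv2.resize(cv2.imread('pics/m5.png'),None,fx=1,fy=.9)]))
for tag in '05':
  u=[resid_fit([cv2.imread(f'pics/{n}{tag}.png')],[eyes.calibration(n)],.1,.09,.058,(.587,-.01,.02),1)[0].round(4) for n in('scene','side')];print('plain',tag,u)
"
```

```text
t 11.88 pos [ 0.4971 -0.1638  0.2145] F [ 0.1  0.5 -0.2] w 0.044 q [-0.45  0.26  1.68 -0.    1.2   1.03]
('scene', 'side') [0.6279 0.1345 0.0972] -105.7 end 0.0363 0.0723 ang -0.002
('scene',) [0.6294 0.1321 0.1007] -58.8 end 0.0377 0.07 ang 0.001
('side',) [0.6254 0.135  0.0971] -69.1 end 0.034 0.073 ang -0.002
plain 0 [array([ 0.5879, -0.012 ,  0.0265]), array([ 0.5836, -0.0088,  0.0261])]
plain 5 [array([ 0.5879, -0.0119,  0.0252]), array([ 0.5835, -0.0089,  0.0242])]
```

View pics/v5.png

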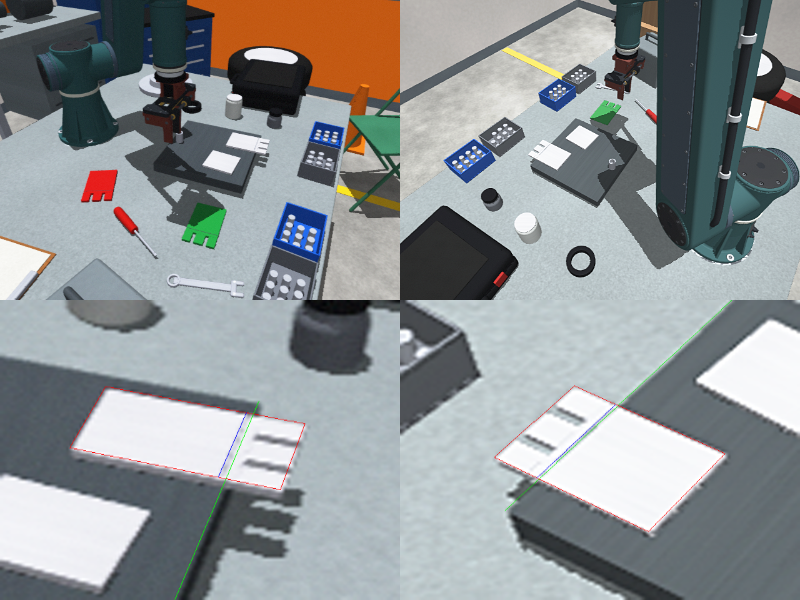

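The second push barely moved the plate, 36.0 to 36.3 mm. The TCP reading (-0.114 plus the 10 mm half pad) also gives 36.3 mm. One more push of about 3.5 mm should do it.

```bash
python3 -c "
from g import *
rel([((.5122,.1225,.2),.0994),((.5122,.1225,.0745),.0994)])"
```

```text
t 11.97 pos [ 0.4962 -0.1604  0.2142] F [-0.2  1.2 -0.3] w 0.044 q [-0.44  0.26  1.69 -0.    1.2   1.03]
(0.5122, 0.1225, 0.2) xyz cm [-27.99  -4.4    1.44] rot deg [ 0.13  0.05 -0.  ]
(0.5122, 0.1225, 0.0745) xyz cm [-27.98  -4.42  13.99] rot deg [ 0.13  0.05 -0.  ]
```

Emit:
drive_tool(xyz=[[-5, -0.5, 0.5], [-11, -1, 1], [-17, -2, 1.4], [-23, -3, 1.4], [-28, -4.4, 1.4], [-28, -4.4, 3], [-28, -4.4, 6], [-28, -4.4, 9], [-28, -4.4, 12], [-28, -4.4, 13.5], [-28, -4.4, 14], [-28, -4.4, 14]], rot=[[0.1, 0, 0], [0.1, 0, 0], [0.1, 0, 0], [0.1, 0, 0], [0.1, 0, 0], [0.1, 0, 0], [0.1, 0, 0], [0.1, 0, 0], [0.1, 0, 0], [0.1, 0, 0], [0.1, 0, 0], [0.1, 0, 0]])

```text
t: 13.48
eef_pos: [0.5121, 0.1227, 0.0747]
eef_rot: [-0.0, 0.741, -0.671, -0.0]
force: [-0.4, 0.2, -0.2]
width: 0.0439
```

```bash
python3 -c "
from g import *
rel([((.5122,.1225,.0545),.0994),((.5521,.1265,.0545),.0994)])"
```

```text
t 13.47 pos [0.5121 0.1227 0.0747] F [-0.4  0.2 -0.2] w 0.044 q [0.1  0.44 1.82 0.   0.88 1.57]
(0.5122, 0.1225, 0.0545) xyz cm [ 0.02 -0.01  2.02] rot deg [ 0.01  0.05 -0.  ]
(0.5521, 0.1265, 0.0545) xyz cm [ 0.02 -4.02  2.02] rot deg [ 0.01  0.05 -0.  ]
```

Emit:
drive_tool(xyz=[[0, 0, 1], [0, 0, 2], [0, 0, 2], [0, -1, 2], [0, -2, 2], [0, -2.8, 2], [0, -3.3, 2], [0, -3.6, 2], [0, -3.8, 2], [0, -4.0, 2], [0, -4.1, 2], [0, -4.1, 2]], rot=[[0, 0, 0], [0, 0, 0], [0, 0, 0], [0, 0, 0], [0, 0, 0], [0, 0, 0], [0, 0, 0], [0, 0, 0], [0, 0, 0], [0, 0, 0], [0, 0, 0], [0, 0, 0]])

```text
t: 14.98
eef_pos: [0.5528, 0.1268, 0.0545]
eef_rot: [-0.0, 0.741, -0.671, -0.0]
force: [-1.3, 0.6, -0.7]
width: 0.0443
```

Emit:
drive_tool(xyz=[[0, 1, 0], [0, 2.5, 0], [0, 4, -3], [0, 5, -8], [0, 6, -13], [0, 7, -15], [5, 8, -16], [11, 8, -16], [17, 8, -16], [23, 8, -16], [28, 8, -16], [28, 8, -16]], rot=[[0, 0, 0], [0, 0, 0], [0, 0, 0], [0, 0, 0], [0, 0, 0], [0, 0, 0], [0, 0, 0], [0, 0, 0], [0, 0, 0], [0, 0, 0], [0, 0, 0], [0, 0, 0]])

```text
t: 16.48
eef_pos: [0.5008, -0.163, 0.2142]
eef_rot: [-0.0, 0.74, -0.673, 0.0]
force: [-0.7, 0.5, -1.0]
width: 0.0439
```

```bash
python3 -c "
from g import *
from m2 import *
rel([])
for n in('scene','side'): cv2.imwrite(f'pics/{n}6.png',eyes.get_image(n)[:,:,::-1])
meas('6',(.6315,.1345,.0994))
a=[cv2.resize(cv2.imread(f'pics/{n}6.png'),(400,300)) for n in('scene','side')]
cv2.imwrite('pics/v6.png',cv2.vconcat([cv2.hconcat(a),cv2.resize(cv2.imread('pics/m6.png'),None,fx=1,fy=.9)]))
"
```

```text
t 16.48 pos [ 0.5008 -0.163   0.2142] F [-0.7  0.5 -1. ] w 0.044 q [-0.45  0.26  1.68  0.    1.2   1.03]
('scene', 'side') [0.6323 0.1348 0.0962] -104.9 end 0.0408 0.0721 ang -0.003
('scene',) [0.6342 0.1325 0.0995] -58.7 end 0.0425 0.0698 ang 0.0
('side',) [0.63   0.1354 0.0962] -70.1 end 0.0385 0.0729 ang -0.003
```

View pics/v6.png

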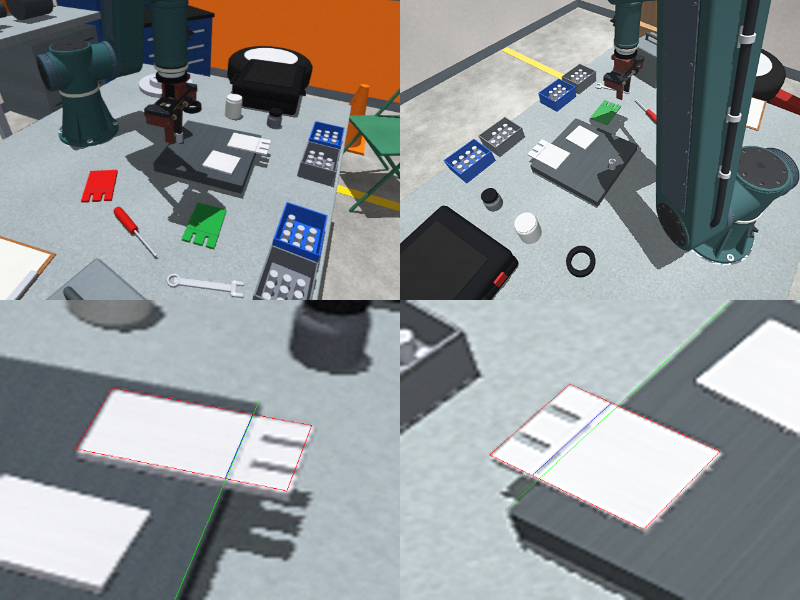

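The plate is at 40.8 mm overhang and square. The plain plate and socket still stand where they did, and the hand is clear at 0.21 m height. I hand in.

```bash
python3 -c "
from cell import arm
print(arm.finish_job())"
```

```text
the job is handed in; nothing more can be done
None
```

I pushed the silver slotted plate with two part-opened fingertips on its plain end until its slotted end stuck out about 40 mm. It took three pushes, the second moving it only about 0.3 mm. I then took the hand clear and handed the job in at about 16.6 s.

- **Overhang:** the two cameras together gave 40.8 mm. They disagreed slightly: 42.5 mm from the scene camera alone and 38.5 mm from the side camera alone. All three are inside the 33 to 47 mm band, and the tool position at the end of the last push also gives about 41 mm.
- **Squareness:** within about 0.003 rad of the far edge.
- **Flat and at rest:** I did not measure tilt or speed directly; the last pictures show the plate lying flat.
- **Other things:** the plain plate measured within 0.1 mm of its start before the last push. The socket, filter can, screwdriver, wrench, tape roll and grease jar I only compared by eye, and they look where they began.
- **Fit that failed:** locating the surface plate from the scene camera alone put its far edge 16 mm off in the first picture, so I used the two-camera fit instead.

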